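Clamp the plaster mould shut

TASK

Clamp the plaster mould shut in its jig: push the metal strap round with a finger against its upright tab until it lies right across the mould against its stop, and only then push the black-ended cam lever outward and fully down. Only push: nothing is to be picked up, the mould must stay where it lies, and the tape, cup and can standing around are left alone.

Things in the scene. Friction and masses are not known exactly. Their poses are not given: they have to be found in the camera images.
- jig: Fixed clamping jig on the table: plywood base 180 (x) by 290 (y) by 18 mm; origin on the table under the mould's centre (the plywood reaches from y = -130 to y = +160 mm). In the jig's frame: the strap's pivot post (30 mm thick, 83 mm high) stands at (0, -80) mm; the grey cam bracket (44 mm wide in x, 107 mm high, its two cheeks 127 mm high) stands at y = +72 to +135 mm. The jig stands at any yaw up to about 0.45 rad either way.
- strap (a joint): Angle of the strap about its upright pivot (rad). 0: lies across the mould along the jig's +y with its end under the cam, against the stop (the joint can go no further). Positive: swung out towards the jig's -x side (the robot's side), up to 1.5; starts at 0.7 to 1.3. The strap's direction from its pivot is (-sin, cos) of the angle in the jig's x, y. Friction keeps it where it is left; about 1.5 N at the tab moves it.
- strap_hinge (a point): Point on the strap's pivot axis, at (0, -80, 93) mm in the jig's frame, level with the strap's upper face.
- strap_tab (a point): Top centre of the upright tab on the aluminium strap, 148 mm above the table, 85 mm from the pivot axis. The tab is a plate 50 mm long along the strap, 6 mm thick and 55 mm tall, standing on the middle line of the strap; the strap is a bar 30 mm wide and 10 mm thick, its upper face 93 mm above the table, and ends 175 mm from the pivot axis. The mould's top lies 10 mm under the bar.
- lever (a joint): Angle of the cam lever (rad). 0: upright. Positive: leaning outward, to the jig's +y, away from the mould; 1.571 is fully down, level, against its limit. Starts between 0.1 and 0.5. Friction keeps it where it is left; about 3 N across its end moves it.
- lever_hinge (a point): Point on the lever's axis, which runs along the jig's x, at (0, 85, 115) mm in the jig's frame.
- lever_tip (a point): Middle of the lever's outer end, 95 mm from its axis. The lever is a dark steel bar 22 mm wide (jig x) and 12 mm thick; its last 45 mm are a black paddle 34 mm wide and 12 mm thick.
- mould: Loose two-part plaster mould, a white block (dark pour hole and vent marked on its top) 112 (x) by 104 (y) by 55 mm, 0.7 to 1.2 kg, lying on the jig's base between wooden corner blocks; origin at the centre of its underside, 18 mm above the table.
- tape: Bystander: roll of black tape lying flat, 96 mm across, 48 mm high; origin at the centre of its underside.
- cup: Bystander: white ceramic cup 72 mm across, 60 mm high; origin at the centre of its underside.
- can: Bystander: plain aluminium can 54 mm across, 125 mm high, upright; origin at the centre of its underside.
Mind the look-alikes: they are no part of the job. Of the things that look like the mould, the largest one is meant.

How it is judged (in metres and radians):
On the way, in this order (a step that is already met when the one before it is completed fails the run):
1. the strap lies across the mould (within 0.06 rad of its stop) while the lever still stands up (below 0.9 rad) (value of joint strap below 0.06 rad and value of joint lever below 0.9 rad), for 0.2 s.
2. the lever is fully down (above 1.47 rad) with the strap under it (value of joint lever above 1.47 rad and value of joint strap below 0.06 rad), for 0.2 s.
At the end, for the whole second after the job is handed in: The strap is within 0.06 rad of its stop across the mould and the lever above 1.47 rad (limit 1.571); the mould lies within 10 mm of where it was, and tape, cup and can stand upright within 20 mm of where they were (all of step 2 and distance of mould from where it was at the start of the episode below 0.01 m and angle between mould's own z axis and vertical below 0.1 rad and distance of each of tape, cup, can from where it was at the start of the episode below 0.02 m and angle between each of tape, cup, can's own z axis and vertical below 0.2 rad); the robot touches nothing.
It fails at once if the lever is pushed over (above 0.9 rad) while the strap is not across the mould (above 0.1 rad) (value of joint lever above 0.9 rad and value of joint strap above 0.1 rad).
It fails at once if the mould is shifted or lifted by more than 10 mm (distance of mould from where it was at the start of the episode above 0.01 m).
It fails at once if the roll of tape is lifted, carried or knocked (moved more than 20 mm or tipped beyond 0.35 rad) (distance of tape from where it was at the start of the episode above 0.02 m or angle between tape's own z axis and vertical above 0.35 rad).
It fails at once if the cup is lifted, carried or knocked (moved more than 20 mm or tipped beyond 0.35 rad) (distance of cup from where it was at the start of the episode above 0.02 m or angle between cup's own z axis and vertical above 0.35 rad).
It fails at once if the can is lifted, carried or knocked (moved more than 20 mm or tipped beyond 0.35 rad) (distance of can from where it was at the start of the episode above 0.02 m or angle between can's own z axis and vertical above 0.35 rad).
It also fails if it takes over 48 s, if anything falls off the work surface, if the arm or the gripper's body presses on something with over 40 N, if the wrist force passes 120 N, or if a joint passes its speed limit or range.

ROBOT

A 6-joint arm with a two-finger parallel gripper is mounted at the origin on the work surface. World frame = base frame: x ahead of the robot, y to its left, z up, the work surface at z = 0. Lengths are in mm, angles in rad, forces in N, time in s.
With the tool pointing down it reaches from about 350 to 775 mm from the base axis. Payload 7.3 kg.
Tool frame: the origin (TCP) lies at the very end of the fingers, on their centre line; the grasp point (between the pads) lies 19 mm behind it; z points along the fingers, y is the direction in which the jaws open and shut (so a half turn about z gives the same grasp; the last joint's range is limited). The gripper opens to 92 mm and grips with 3 to 60 N. Pads are 19 mm wide; open, the fingers measure 130 mm over their backs; the gripper's body (75 mm by 190 mm) begins 47 mm behind the grasp point.
Start: joints at [-1.332, 0.342, 1.524, -0, 1.275, -0.146], TCP at [197.095, -486.62, 226.741] pointing down, gripper open.
Joint ranges: [-2.53, 2.53], [-0.77, 2.02], [0.04, 2.7], [-1, 4.14], [0.28, 2.66], [-3.11, 3.11]. Speed limits (rad/s): [2.57, 2.57, 3.14, 3.14, 3.14, 3.14].

INTERFACE

Orientations are given as [roll, pitch, yaw] about the fixed x, y, z axes, in that order (R = Rz(yaw) Ry(pitch) Rx(roll)).
In Python, from plant import bot gives the robot as it stands.
- The arm moves only by the tool arm_command, never from a script. Its argument "targets" is a list of rows, each an object of numbers: "x", "y", "z": the shift along the world's x, y, z in cm; "roll": the turn about the world's z in rad. In form: [{"x": .., "y": .., "z": .., "roll": ..}, ...]. A call has 1 to 8 rows; each row is the pose to reach, as a shift and turn from the pose commanded when the call began; what a row does not reach only later rows make up. A row lasts 1/12 s, in which the tool goes at most 41.7 mm and 7.16 degrees, less where a joint would pass 70% of its speed; a pose out of reach is approached as far as the arm can. A call with a gripper value outside its range is refused whole. "fingers" is the opening, from 0 (shut) to 1 (fully open), set as the call begins (left out, the last holds). The fingers move at their own pace and stop on an object; the grip force is fixed at half the most. Time passes only in rows, so rows that repeat a pose let the fingers close. It gives the time, the measured TCP pose, the force and the opening at its end, in the units of the state.
- bot.get_obs(): the state, without advancing time (a new reading comes with each control period).
- bot.capture(name): name is "scene" or "side" or "wrist"; returns a dict with "img" (400x640x3 uint8, blue, green, red), "fx", "fy", "cx", "cy" (pixels), "position" and "rotation" of the camera in the world; the wrist camera has in their place "hand_eye" (4x4, takes a point from camera to tool coordinates, whose origin is the TCP and whose axes are the flange's). Camera axes: x right, y down, z forward; pixel columns grow to the right and rows downward; lengths in mm; the calibration is good to about 2 mm. The wrist camera is an equidistant fisheye: a pixel r from the principal point sees the ray r / f radians off the axis. A picture is of the moment at which its call begins: read the wrist's pose just before it. There is no depth.
- bot.close_job(): hands the job in, once; it reports no verdict.
The state is a dict: "time": time; "joint_positions": joint angles; "dq": joint speeds; "tau": joint torques, N m; "tool_pos": TCP position; "tcp_rot": TCP orientation; "contact_force": force on the tool from outside, world axes, zero at the start; "moment": the same for the moment, N m; "grip_width": finger opening in mm.
Only numpy, scipy, OpenCV 4.12 (cv2) and the standard library are available. Lean on these libraries where they do the work, as an engineer would, in place of code of your own. Each camera call takes 0.05 s, during which the arm holds its last target.

## Working session

There is one attempt and no reset: what is moved stays moved. The work goes in short steps, Python scripts to look and compute and a tool call to move; the robot and the scene stay as the last step left them, time stands still between calls to the robot, and variables do not carry over. Pictures are saved under pics/ and viewed, and the job is handed in when it is done.

Besides the shell and the picture viewer there is one more tool, called by a JSON object that holds its "fn" and its "kwargs", one argument or row to a line. arm_command: Moves the arm, as the interface text tells. Its arguments: {"type":"object","properties":{"targets":{"type":"array","items":{"type":"object","properties":{"x":{"type":"number"},"y":{"type":"number"},"z":{"type":"number"},"roll":{"type":"number"}}}},"fingers":{"type":"number"}},"required":["targets"]}

```bash
ls; mkdir -p pics
python3 - <<'E'
from plant import bot
import cv2,pickle
o=bot.get_obs();print(o)
for n in("scene","side","wrist"):
    c=bot.capture(n);pickle.dump(c,open(f"{n}0.pkl","wb"));cv2.imwrite(f"pics/{n}0.png",c["img"])
    print(n,{k:v for k,v in c.items() if k!="img"})
E
```

```text
pics
{'time': 0.0, 'joint_positions': array([-1.33196669e+00,  3.42740915e-01,  1.52504056e+00,  5.44961029e-06,
        1.27542246e+00, -1.45988740e-01]), 'dq': array([-0.00119705, -0.001025  ,  0.00012823, -0.00030644, -0.00043598,
       -0.00046679]), 'tau': array([-3.71881947e-05, -4.31253612e+01, -2.44214541e+01,  7.16950418e-02,
        5.60183125e-02, -1.01055016e-04]), 'tool_pos': array([ 197.00602186, -486.1756208 ,  226.02732414]), 'tcp_rot': array([-3.13999927e+00, -2.39549305e-04,  3.84816591e-01]), 'contact_force': array([0.10097166, 0.20409742, 0.58921627]), 'moment': array([-0.03307426, -0.02252089, -0.03182254]), 'grip_width': 91.90117898865768}
scene {'fx': 487.95317243289986, 'fy': 487.95317243289986, 'cx': 329.81830331318247, 'cy': 199.18986265639688, 'position': array([1283.72961668,  129.45502267,  792.72671817]), 'rotation': array([-2.29218026, -0.01953644,  1.88245895])}
side {'fx': 445.6561829562358, 'fy': 445.6561829562358, 'cx': 320.3589885869896, 'cy': 199.02657523767417, 'position': array([ 360.57305924, -732.15488635,  701.75343893]), 'rotation': array([-2.2480469 ,  0.0188357 , -0.35908108])}
wrist {'fx': 309.70691628693146, 'fy': 309.70691628693146, 'cx': 318.68141196194347, 'cy': 200.13905253488954, 'hand_eye': array([[ 1.23082031e-04, -9.58518661e-01, -2.85029754e-01,
         7.63143222e+01],
       [ 9.99999619e-01, -1.28196565e-04,  8.62930208e-04,
         2.60998306e-01],
       [-8.63674543e-04, -2.85029751e-01,  9.58518281e-01,
        -1.58448236e+02],
       [ 0.00000000e+00,  0.00000000e+00,  0.00000000e+00,
         1.00000000e+00]])}
```

View pics/scene0.png

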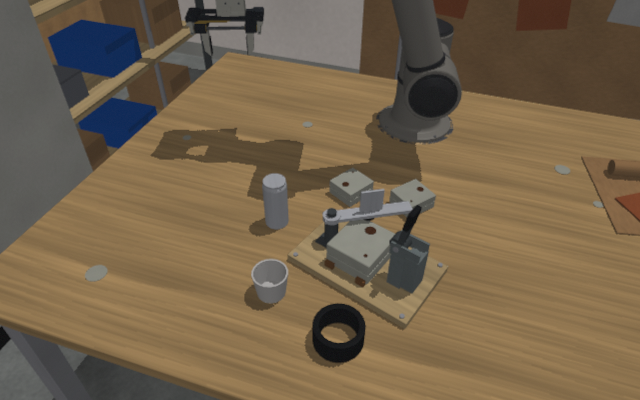

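View pics/side0.png

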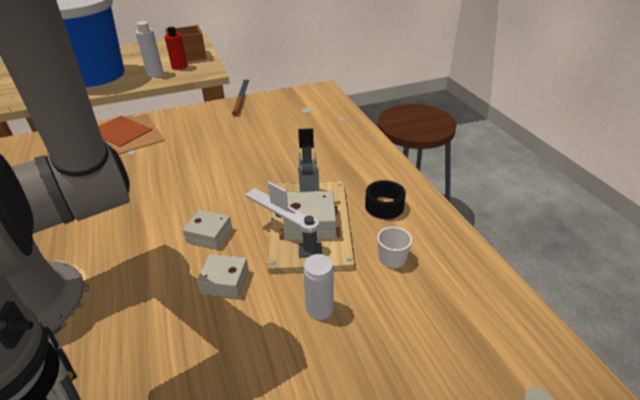

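The scene view shows the jig's mould at (360,247). There are two smaller look-alike blocks at (351,187) and (412,196). The pivot post is at (331,213), the tab at (371,200), the black lever at (412,222), the can at (276,200), the cup at (270,280) and the tape at (339,332). I choose the large block lying in the jig, and check it in close crops.

Run:
```python
import cv2
a=cv2.imread("pics/scene0.png")[165:325,280:460];cv2.imwrite("pics/sc_crop.png",cv2.resize(a,(675,600),interpolation=cv2.INTER_CUBIC))
a=cv2.imread("pics/side0.png")[120:280,230:430];cv2.imwrite("pics/si_crop.png",cv2.resize(a,(750,600),interpolation=cv2.INTER_CUBIC))
```

```text
(no output)
```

View pics/sc_crop.png

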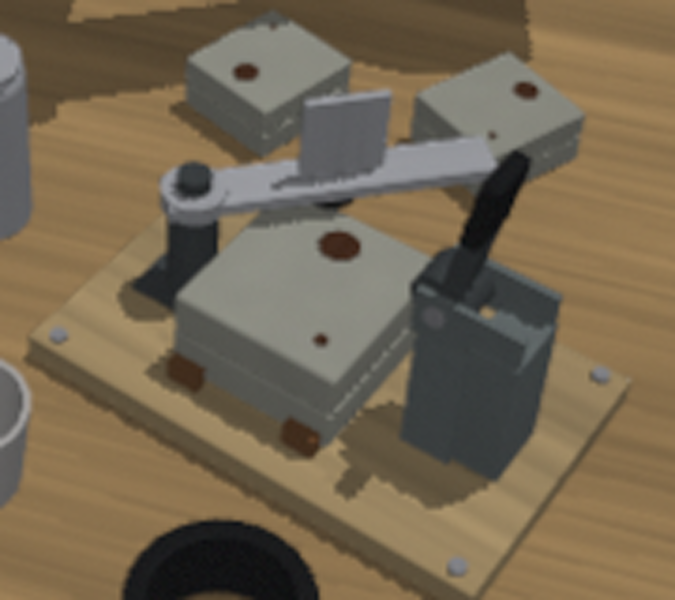

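View pics/si_crop.png

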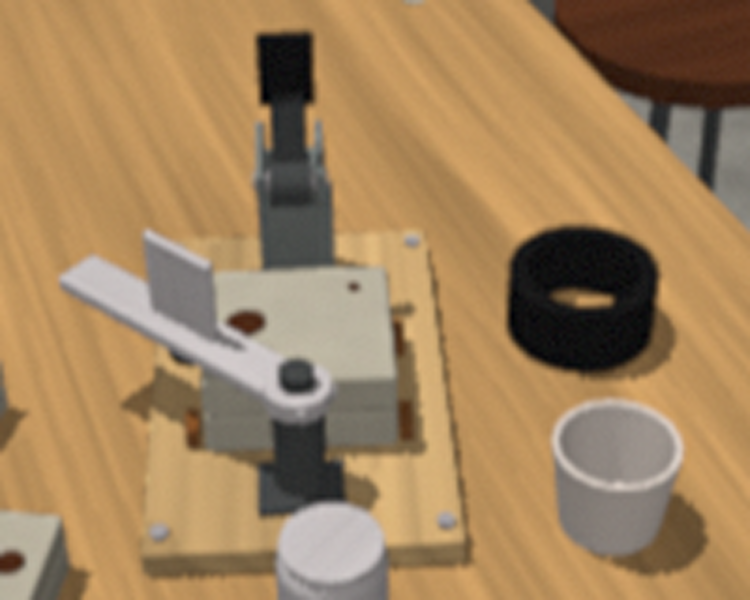

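```bash
cat > h.py <<'E'
import numpy as np,pickle
from scipy.spatial.transform import Rotation as R
def ray(c,u,v):
    d=np.array([(u-c["cx"])/c["fx"],(v-c["cy"])/c["fy"],1]);d=R.from_euler("xyz",c["rotation"]).apply(d)
    return np.array(c["position"]),d/np.linalg.norm(d)
def plane(c,u,v,z):
    p,d=ray(c,u,v);return p+d*(z-p[2])/d[2]
def tri(c1,a,c2,b):
    p,d=ray(c1,*a);q,e=ray(c2,*b)
    s=np.linalg.lstsq(np.c_[d,-e],q-p,rcond=None)[0]
    A=p+d*s[0];B=q+e*s[1];return (A+B)/2,np.linalg.norm(A-B)
E
python3 - <<'E'
from h import *
np.set_printoptions(precision=1,suppress=True)
S=pickle.load(open("scene0.pkl","rb"));D=pickle.load(open("side0.pkl","rb"))
s=lambda x,y:(280+x/3.75-.4,165+y/3.75-.4)
d=lambda x,y:(230+x/3.75-.4,120+y/3.75-.4)
for n,a in dict(pm=(58,335),pp=(457,567),mp=(600,375)).items(): print("scene",n,plane(S,*s(*a),19))
for n,a in dict(mm=(160,532),pm=(447,521),pp=(412,241)).items(): print("side",n,plane(D,*d(*a),19))
for n,a,b in [("screw pm",(58,335),(447,521)),("screw pp",(457,567),(412,241)),("tab near",(305,97),(214,270)),("tab far",(390,92),(147,232)),("pin top",(194,172),(297,370)),("levertip",(520,157),(285,35)),("vent",(321,340),(353,287)),("hole",(340,246),(246,322)),("strap end",(485,152),(80,270)),
 ]: print(n,*tri(S,s(*a),D,d(*b)))
print("hinge",plane(S,*s(194,188),93),plane(D,*d(297,388),93))
# bystanders bases / tops
print("can top",tri(S,(275,181),D,(319,264)))
print("cup top",tri(S,(270,272),D,(394,240)))
print("tape top",tri(S,(339,325),D,(385.5,193)))
E
```

```text
scene pm [ 633.5 -141.8   19. ]
scene pp [715.5 104.9  19. ]
scene mp [563.7 155.2  19. ]
side mm [480.6 -89.9  19. ]
side pm [ 632.4 -140.9   19. ]
side pp [713.9 107.   19. ]
screw pm [ 632.8 -141.4   18.8] 1.3345267496520739
screw pp [714.4 105.7  18.9] 2.346970114499097
tab near [537.2 -32.5 147.5] 3.862180997151495
tab far [513.9  11.7 147.1] 1.5575659504696207
pin top [567.4 -83.5 105. ] 0.9970798758890975
levertip [621.8  90.7 210.5] 7.706649626752367
vent [635.8  10.2  72.6] 2.3992082421730543
hole [565.    2.3  73.1] 2.0448639082795927
strap end [481.7  65.4  91. ] 1.127228650596356
hinge [568.1 -83.4  93. ] [566.4 -83.9  93. ]
can top (array([ 537. , -222.6,  122.4]), np.float64(1.3561837866119077))
cup top (array([ 725. , -158.5,   55.8]), np.float64(1.2042341561400074))
tape top (array([789.1,   2.6,  43.3]), np.float64(0.471752547562164))
```

The measurements agree with each other. The tab is 84 mm from the hinge at z 147, the hinge matches in both views, and the mould top is at z 73. That gives:
- **Jig:** yaw ≈ -0.32 rad, origin ≈ (592, -8).
- **Strap:** ≈ 0.84 rad.
- **Lever:** ≈ 0.15–0.2 rad.

Next I move behind the tab with the fingers shut and the jaw axis along the jig's x.

{"fn": "arm_command", "kwargs": {
  "targets": [
    {"x": 28.7, "y": 45.3, "z": 0, "roll": 0.87},
    {"x": 28.7, "y": 45.3, "z": 0, "roll": 0.87},
    {"x": 28.7, "y": 45.3, "z": 0, "roll": 0.87},
    {"x": 28.7, "y": 45.3, "z": 0, "roll": 0.87},
    {"x": 28.7, "y": 45.3, "z": 0, "roll": 0.87},
    {"x": 28.7, "y": 45.3, "z": 0, "roll": 0.87},
    {"x": 28.7, "y": 45.3, "z": 0, "roll": 0.87},
    {"x": 28.7, "y": 45.3, "z": 0, "roll": 0.87}
  ],
  "fingers": 0
}}

```text
time: 0.82
tool_pos: [376.0, -203.1, 226.8]
tcp_rot: [3.141, 0.0, 1.261]
contact_force: [1.2, -0.2, 0.4]
grip_width: 43.0
```

{"fn": "arm_command", "kwargs": {
  "targets": [
    {"x": 10.8, "y": 16.9, "z": 0, "roll": 0},
    {"x": 10.8, "y": 16.9, "z": 0, "roll": 0},
    {"x": 10.8, "y": 16.9, "z": 0, "roll": 0},
    {"x": 10.8, "y": 16.9, "z": 0, "roll": 0},
    {"x": 10.8, "y": 16.9, "z": 0, "roll": 0},
    {"x": 10.8, "y": 16.9, "z": 0, "roll": 0}
  ]
}}

```text
time: 1.32
tool_pos: [485.7, -31.2, 226.5]
tcp_rot: [3.141, -0.002, 1.26]
contact_force: [-1.0, -0.3, -0.3]
grip_width: 3.3
```

Run:
```python
from plant import bot
import cv2
o=bot.get_obs();print(o["time"],o["tool_pos"],o["tcp_rot"],o["contact_force"],o["grip_width"])
c=bot.capture("wrist");cv2.imwrite("pics/w1.png",c["img"])
c=bot.capture("side");cv2.imwrite("pics/s1.png",c["img"])
```

```text
1.3167 [485.66708897 -31.24311911 226.45374914] [ 3.14106470e+00 -2.11434326e-03  1.25984099e+00] [-0.98055496 -0.32132406 -0.31341257] 3.290539009276836
```

View pics/w1.png

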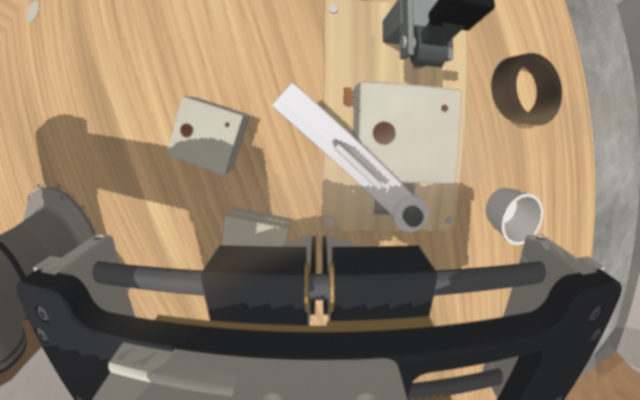

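View pics/s1.png

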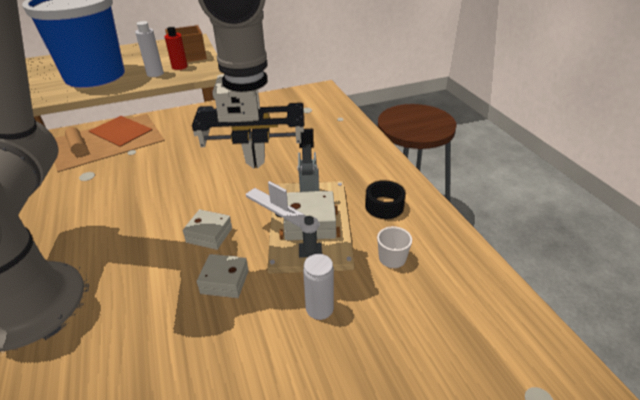

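The wrist view shows the jig's long axis upright in the picture, so the tool is aligned. The tab is at about (360,160), the lever at (440,25), and the finger end is clear of the strap. I now descend to z ≈ 118.

{"fn": "arm_command", "kwargs": {
  "targets": [
    {"x": 0, "y": 0, "z": -4},
    {"x": 0, "y": 0, "z": -8},
    {"x": 0, "y": 0, "z": -10.8},
    {"x": 0, "y": 0, "z": -10.8}
  ]
}}

```text
$.targets[0]: bad value
```

Run:
```python
import numpy as np
H=np.array([567.3,-83.6]);yaw=-.319
ex=np.array([np.cos(yaw),np.sin(yaw)]);ey=np.array([-np.sin(yaw),np.cos(yaw)])
r=82
for a in [1.0,.84,.7,.6,.5,.4,.3,.2,.1,.05,0,-.03]:
    h=19*np.cos(a)+9.5*abs(np.sin(a))+3
    # contact corner at radius r
    t=-19*np.sin(a)+9.5*np.cos(a)
    rc=r-t*min(1,a/.3) 
    p=np.array([-np.sin(a),np.cos(a)])*rc-h*np.array([np.cos(a),np.sin(a)])
    print(a,(H+p[0]*ex+p[1]*ey).round(1))
```

```text
1.0 [492.3 -24.8]
0.84 [502.9 -17. ]
0.7 [513.  -11.7]
0.6 [520.7  -8.7]
0.5 [528.6  -6.5]
0.4 [536.7  -5.2]
0.3 [544.8  -4.6]
0.2 [553.3  -3.1]
0.1 [562.3  -1.1]
0.05 [567.1   0. ]
0 [572.1   1.2]
-0.03 [574.8   2. ]
```

{"fn": "arm_command", "kwargs": {
  "targets": [
    {"x": 0, "y": 0, "z": -4, "roll": 0},
    {"x": 0, "y": 0, "z": -8, "roll": 0},
    {"x": 0, "y": 0, "z": -10.8, "roll": 0},
    {"x": 0, "y": 0, "z": -10.8, "roll": 0},
    {"x": 0, "y": 0, "z": -10.8, "roll": 0}
  ]
}}

```text
time: 1.83
tool_pos: [482.4, -37.0, 118.3]
tcp_rot: [-3.139, 0.0, 1.253]
contact_force: [0.2, 0.1, -0.1]
grip_width: 0.6
```

{"fn": "arm_command", "kwargs": {
  "targets": [
    {"x": 1.0, "y": 0.9, "z": 0, "roll": 0},
    {"x": 1.9, "y": 1.8, "z": 0, "roll": 0},
    {"x": 2.4, "y": 2.1, "z": 0, "roll": 0},
    {"x": 2.9, "y": 2.3, "z": 0, "roll": 0},
    {"x": 3.3, "y": 2.5, "z": 0, "roll": 0},
    {"x": 3.7, "y": 2.6, "z": 0, "roll": 0},
    {"x": 4.1, "y": 2.8, "z": 0, "roll": 0},
    {"x": 4.5, "y": 2.9, "z": 0, "roll": 0}
  ]
}}

```text
time: 2.5
tool_pos: [528.7, -7.0, 118.8]
tcp_rot: [-3.142, 0.0, 1.255]
contact_force: [-2.1, -0.4, 0.8]
grip_width: 0.3
```

Run:
```python
from plant import bot
import cv2
o=bot.get_obs();print(o["time"],o["tool_pos"],o["tcp_rot"],o["contact_force"],o["grip_width"])
c=bot.capture("scene");cv2.imwrite("pics/sc2.png",cv2.resize(c["img"][165:325,280:460],(675,600),interpolation=cv2.INTER_CUBIC))
```

```text
2.5 [528.71123585  -6.99728972 118.79857069] [-3.14153013e+00  1.84364664e-04  1.25479779e+00] [-2.05895486 -0.4144014   0.82166636] 0.34007828116638866
```

View pics/sc2.png

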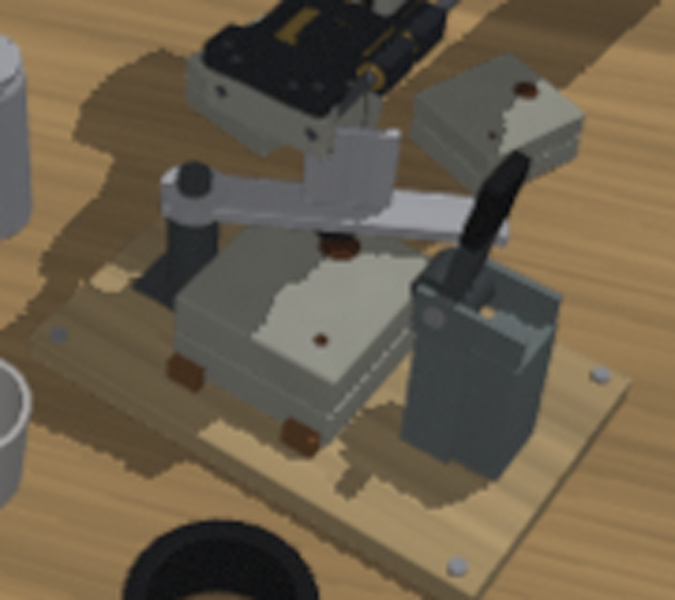

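The strap is following the finger: the tab's top edge has dropped to about y 130 in the crop, with about 2 N on the tool. I continue the arc.

{"fn": "arm_command", "kwargs": {
  "targets": [
    {"x": 0.4, "y": 0.1, "z": 0, "roll": 0},
    {"x": 0.8, "y": 0.1, "z": 0, "roll": 0},
    {"x": 1.2, "y": 0.2, "z": 0, "roll": 0},
    {"x": 1.6, "y": 0.2, "z": 0, "roll": 0},
    {"x": 2.1, "y": 0.3, "z": 0, "roll": 0},
    {"x": 2.5, "y": 0.4, "z": 0, "roll": 0},
    {"x": 3.0, "y": 0.5, "z": 0, "roll": 0},
    {"x": 3.4, "y": 0.6, "z": 0, "roll": 0}
  ]
}}

```text
time: 3.22
tool_pos: [563.0, -1.0, 118.7]
tcp_rot: [3.141, 0.0, 1.255]
contact_force: [-1.5, -1.1, 0.8]
grip_width: 0.5
```

{"fn": "arm_command", "kwargs": {
  "targets": [
    {"x": 0.2, "y": 0.0, "z": 0, "roll": 0},
    {"x": 0.4, "y": 0.1, "z": 0, "roll": 0},
    {"x": 0.6, "y": 0.1, "z": 0, "roll": 0},
    {"x": 0.7, "y": 0.1, "z": 0, "roll": 0}
  ]
}}

```text
time: 3.55
tool_pos: [569.7, 0.0, 118.7]
tcp_rot: [3.141, -0.0, 1.255]
contact_force: [-1.9, -1.4, -0.1]
grip_width: 0.6
```

Not at the stop yet. I creep on along the jig's x until the force rises.

{"fn": "arm_command", "kwargs": {
  "targets": [
    {"x": 0.1, "y": 0.0, "z": 0, "roll": 0},
    {"x": 0.2, "y": 0.0, "z": 0, "roll": 0},
    {"x": 0.3, "y": 0.0, "z": 0, "roll": 0}
  ]
}}

```text
time: 3.8
tool_pos: [572.5, -0.1, 118.8]
tcp_rot: [3.142, 0.0, 1.255]
contact_force: [-0.9, -1.5, 0.1]
grip_width: 0.6
```

Run:
```python
from plant import bot
import cv2
o=bot.get_obs();print(o["time"],o["tool_pos"],o["contact_force"])
c=bot.capture("scene");cv2.imwrite("pics/sc3.png",cv2.resize(c["img"][165:325,280:460],(675,600),interpolation=cv2.INTER_CUBIC))
```

```text
3.8 [ 5.72489272e+02 -6.65602635e-02  1.18766894e+02] [-0.94227988 -1.45851997  0.14560107]
```

View pics/sc3.png

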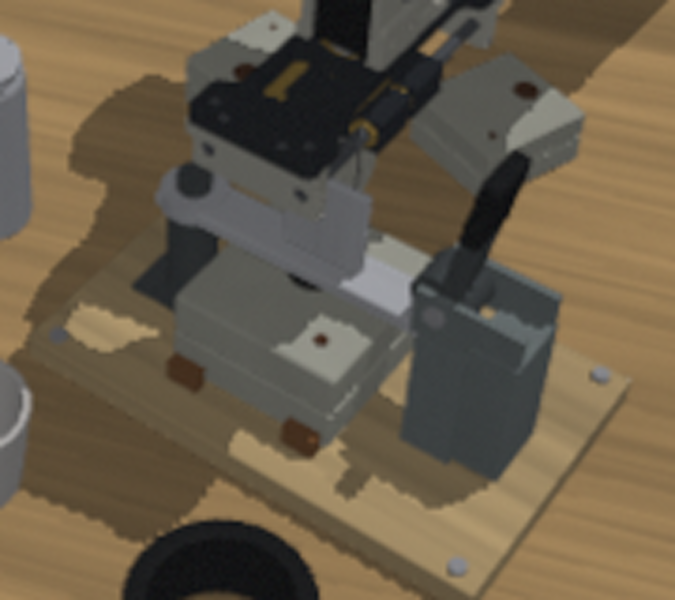

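The strap now reaches to the bracket, its end at crop (400,290), but no stop force has shown. I measure the angle from the tab's far top corner at (368,192).

Run:
```python
from h import *
S=pickle.load(open("scene0.pkl","rb"))
H=np.array([567.3,-83.6]);yaw=-.319
for px in [(368,192),(369,195)]:
    p=plane(S,280+px[0]/3.75-.4,165+px[1]/3.75-.4,148)[:2]-H
    x=p@[np.cos(yaw),np.sin(yaw)];y=p@[-np.sin(yaw),np.cos(yaw)];print(x,y,np.arctan2(-x,y))
```

```text
-3.1214872866432635 107.03415609936631 0.029155205233544475
-1.5170682503681685 108.63829755724564 0.01396348879142394
```

{"fn": "arm_command", "kwargs": {
  "targets": [
    {"x": 0.1, "y": 0.0, "z": 0, "roll": 0},
    {"x": 0.2, "y": 0.0, "z": 0, "roll": 0},
    {"x": 0.3, "y": 0.0, "z": 0, "roll": 0}
  ]
}}

```text
time: 4.1
tool_pos: [573.7, -0.0, 118.7]
tcp_rot: [-3.138, 0.001, 1.255]
contact_force: [-13.3, -0.5, 6.5]
grip_width: 0.4
```

{"fn": "arm_command", "kwargs": {
  "targets": [
    {"x": 0.1, "y": 0.0, "z": 0, "roll": 0},
    {"x": 0.2, "y": 0.0, "z": 0, "roll": 0},
    {"x": 0.2, "y": 0.0, "z": 0, "roll": 0}
  ]
}}

```text
time: 4.35
tool_pos: [573.8, -0.1, 118.7]
tcp_rot: [-3.134, 0.003, 1.255]
contact_force: [-16.6, -2.0, 9.7]
grip_width: 0.3
```

The force jumped from about 2 N to 13–17 N with no further motion, so the strap is on its stop. I back off, rise, and look.

{"fn": "arm_command", "kwargs": {
  "targets": [
    {"x": -1.5, "y": 0.5, "z": 0, "roll": 0},
    {"x": -3.0, "y": 1.0, "z": 0, "roll": 0},
    {"x": -3.0, "y": 1.0, "z": 4, "roll": 0},
    {"x": -3.0, "y": 1.0, "z": 8, "roll": 0},
    {"x": -3.0, "y": 1.0, "z": 8, "roll": 0}
  ]
}}

```text
time: 4.77
tool_pos: [551.5, 9.8, 206.6]
tcp_rot: [3.127, -0.003, 1.255]
contact_force: [1.7, -0.5, 0.5]
grip_width: 0.3
```

Run:
```python
from plant import bot
import cv2,pickle
o=bot.get_obs();print(o["time"],o["tool_pos"],o["tcp_rot"],o["contact_force"])
c=bot.capture("scene");cv2.imwrite("pics/sc4.png",cv2.resize(c["img"][165:325,280:460],(675,600),interpolation=cv2.INTER_CUBIC))
c=bot.capture("side");cv2.imwrite("pics/si4.png",cv2.resize(c["img"][120:280,230:430],(750,600),interpolation=cv2.INTER_CUBIC))
```

```text
4.7667 [551.52004313   9.83147978 206.55029801] [ 3.12735266 -0.00314511  1.25512915] [ 1.73649692 -0.45416417  0.47670108]
```

View pics/sc4.png

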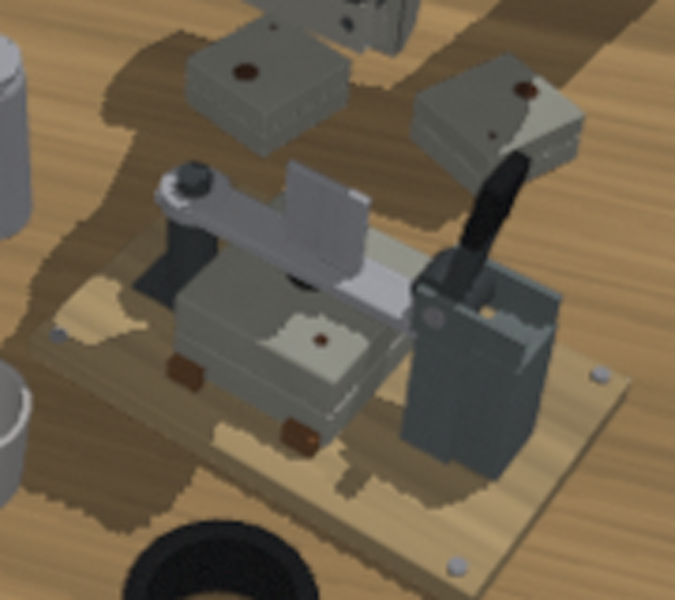

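View pics/si4.png

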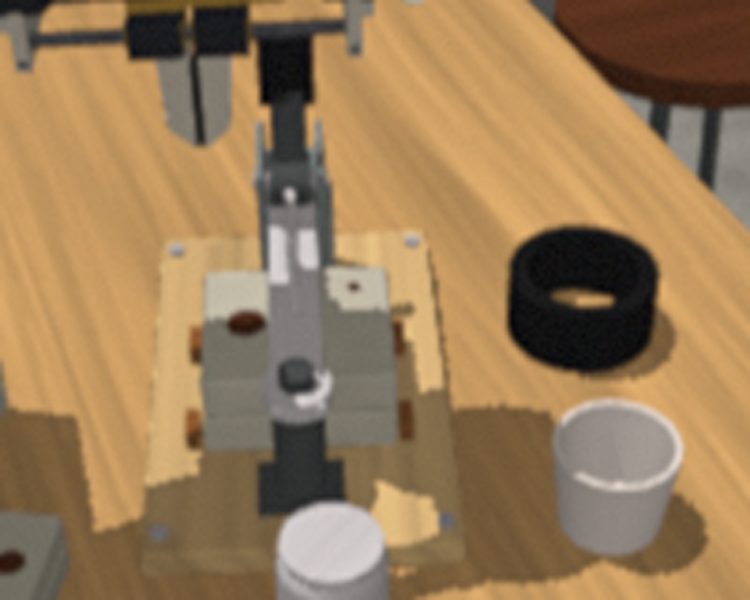

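In both views the strap runs straight over the mould into the bracket, side crop (295,390) to (290,200). The mould and bystanders are unmoved. Next I move the finger to the inner side of the lever.

{"fn": "arm_command", "kwargs": {
  "targets": [
    {"x": 2.0, "y": 1.2, "z": 0, "roll": 0},
    {"x": 4.0, "y": 2.4, "z": 0, "roll": 0},
    {"x": 6.4, "y": 3.6, "z": -0.5, "roll": 0},
    {"x": 6.4, "y": 3.6, "z": -0.5, "roll": 0},
    {"x": 6.4, "y": 3.6, "z": -0.5, "roll": 0}
  ]
}}

```text
time: 5.28
tool_pos: [611.3, 46.5, 191.3]
tcp_rot: [-3.138, 0.001, 1.256]
contact_force: [0.2, -0.5, -1.2]
grip_width: 0.6
```

Run:
```python
from plant import bot
import cv2,numpy as np
o=bot.get_obs();print(o["time"],o["tool_pos"],o["tcp_rot"],o["contact_force"])
c=bot.capture("scene");cv2.imwrite("pics/sc5.png",cv2.resize(c["img"][165:325,280:460],(675,600),interpolation=cv2.INTER_CUBIC))
c=bot.capture("side");cv2.imwrite("pics/si5.png",cv2.resize(c["img"][120:280,230:430],(750,600),interpolation=cv2.INTER_CUBIC))
O=np.array([592.4,-7.7]);ey=np.array([.3136,.9496])
for r in (70,):
  for t in [0,.2,.4,.6,.8,1,1.2,1.4,1.5,1.571,1.65]:
    y=85+r*np.sin(t)-6*np.cos(t)-9.5*np.cos(t);z=115+r*np.cos(t)+6*np.sin(t)
    print(t,(O+ey*y).round(1),round(z,1))
```

```text
5.2833 [611.27591031  46.47876439 191.32362043] [-3.13839634e+00  8.97524679e-04  1.25590495e+00] [ 0.18183734 -0.45287167 -1.17773175]
0 [614.2  58.3] 185.0
0.2 [618.7  71.8] 184.8
0.4 [623.1  85.3] 181.8
0.6 [627.4  98.4] 176.2
0.8 [631.4 110.4] 168.1
1 [634.9 121. ] 157.9
1.2 [637.8 129.6] 146.0
1.4 [639.9 136. ] 132.8
1.5 [640.6 138.3] 125.9
1.571 [641.  139.5] 121.0
1.65 [641.3 140.4] 115.4
```

View pics/sc5.png

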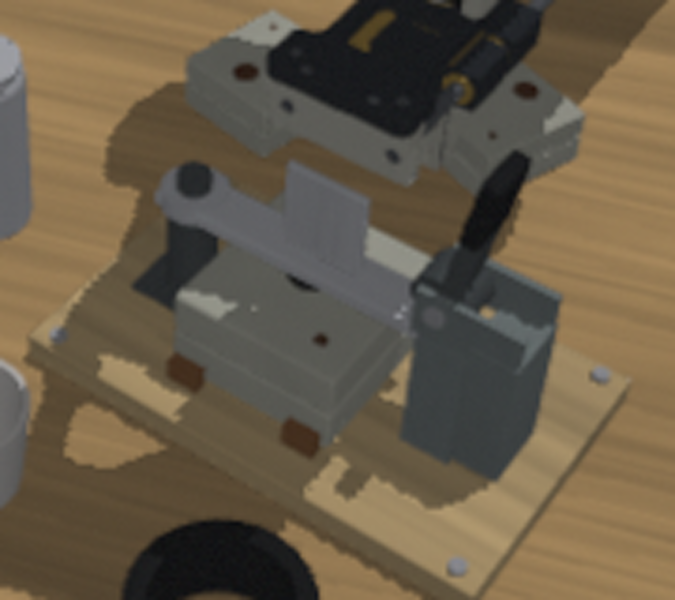

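View pics/si5.png

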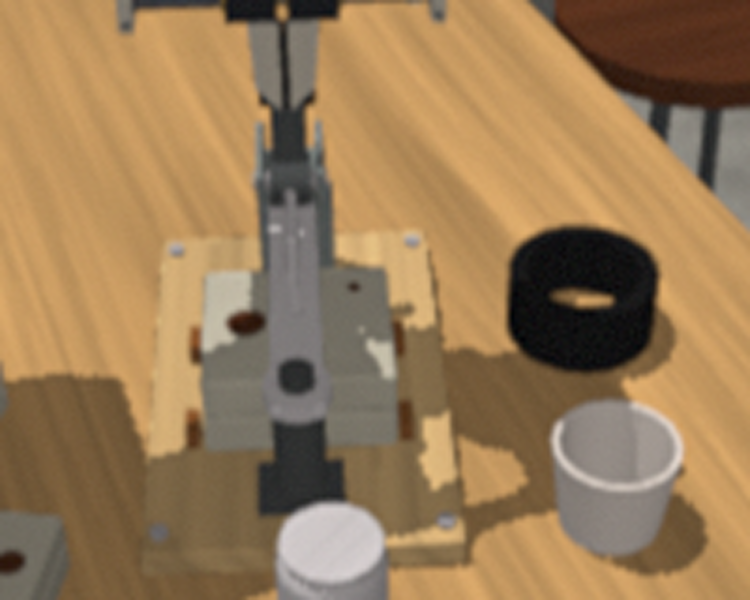

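The finger is centred on the lever, with its tip at side crop (287,105). I push outward along the arc, first part.

{"fn": "arm_command", "kwargs": {
  "targets": [
    {"x": 0.4, "y": 1.2, "z": -0.3, "roll": 0},
    {"x": 0.8, "y": 2.5, "z": -0.5, "roll": 0},
    {"x": 1.0, "y": 3.2, "z": -0.6, "roll": 0},
    {"x": 1.2, "y": 3.9, "z": -0.9, "roll": 0},
    {"x": 1.4, "y": 4.6, "z": -1.2, "roll": 0},
    {"x": 1.6, "y": 5.2, "z": -1.5, "roll": 0},
    {"x": 1.6, "y": 5.2, "z": -1.5, "roll": 0}
  ]
}}

```text
time: 5.97
tool_pos: [627.6, 99.4, 178.2]
tcp_rot: [-3.141, -0.0, 1.256]
contact_force: [0.6, -0.5, 1.0]
grip_width: 0.4
```

Run:
```python
from plant import bot
import cv2
o=bot.get_obs();print(o["time"],o["tool_pos"],o["contact_force"])
c=bot.capture("scene");cv2.imwrite("pics/sc6.png",cv2.resize(c["img"][165:325,280:460],(675,600),interpolation=cv2.INTER_CUBIC))
```

```text
5.9667 [627.58077284  99.4275598  178.16800772] [ 0.59665499 -0.51021315  1.04740883]
```

View pics/sc6.png

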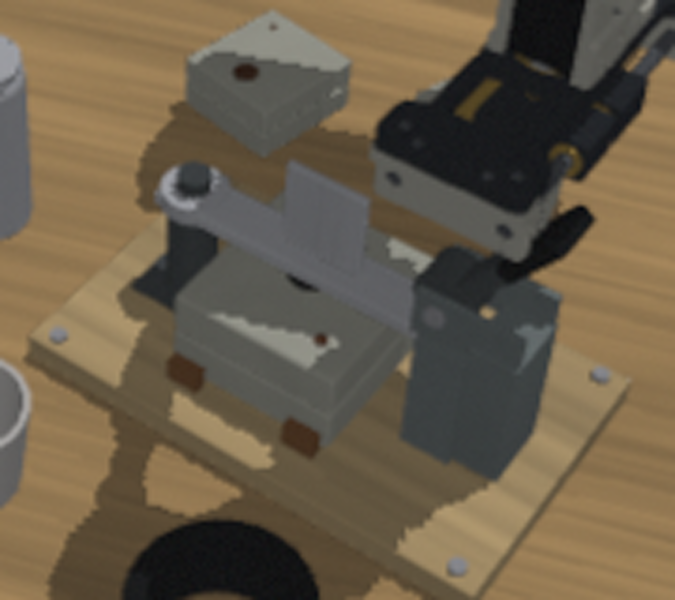

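The lever has swung outward, its end at crop (590,215), and the strap is still across. I continue down the arc.

{"fn": "arm_command", "kwargs": {
  "targets": [
    {"x": 0.2, "y": 0.6, "z": -0.4, "roll": 0},
    {"x": 0.4, "y": 1.2, "z": -0.9, "roll": 0},
    {"x": 0.5, "y": 1.7, "z": -1.4, "roll": 0},
    {"x": 0.7, "y": 2.2, "z": -1.9, "roll": 0},
    {"x": 0.8, "y": 2.7, "z": -2.5, "roll": 0},
    {"x": 1.0, "y": 3.1, "z": -3.1, "roll": 0},
    {"x": 1.1, "y": 3.4, "z": -3.7, "roll": 0},
    {"x": 1.2, "y": 3.7, "z": -4.3, "roll": 0}
  ]
}}

```text
time: 6.68
tool_pos: [639.6, 135.4, 135.0]
tcp_rot: [-3.141, 0.0, 1.255]
contact_force: [-1.0, -2.0, 2.0]
grip_width: 0.2
```

{"fn": "arm_command", "kwargs": {
  "targets": [
    {"x": 0.1, "y": 0.2, "z": -0.3, "roll": 0},
    {"x": 0.1, "y": 0.3, "z": -0.6, "roll": 0},
    {"x": 0.1, "y": 0.3, "z": -0.9, "roll": 0},
    {"x": 0.1, "y": 0.3, "z": -1.0, "roll": 0},
    {"x": 0.1, "y": 0.3, "z": -1.1, "roll": 0}
  ]
}}

```text
time: 7.1
tool_pos: [640.8, 138.6, 125.0]
tcp_rot: [3.141, -0.001, 1.255]
contact_force: [-0.6, 2.5, 1.3]
grip_width: 0.4
```

{"fn": "arm_command", "kwargs": {
  "targets": [
    {"x": 0, "y": 0, "z": -0.1, "roll": 0},
    {"x": 0, "y": 0, "z": -0.2, "roll": 0},
    {"x": 0, "y": 0, "z": -0.3, "roll": 0},
    {"x": 0, "y": 0, "z": -0.4, "roll": 0}
  ]
}}

```text
time: 7.43
tool_pos: [640.7, 138.1, 121.1]
tcp_rot: [3.141, -0.001, 1.255]
contact_force: [-0.1, 2.0, 11.5]
grip_width: 0.2
```

{"fn": "arm_command", "kwargs": {
  "targets": [
    {"x": 0, "y": 0, "z": -0.1, "roll": 0},
    {"x": 0, "y": 0, "z": -0.2, "roll": 0},
    {"x": 0, "y": 0, "z": -0.2, "roll": 0}
  ]
}}

```text
time: 7.68
tool_pos: [640.8, 138.1, 121.0]
tcp_rot: [3.14, -0.001, 1.255]
contact_force: [-4.2, 0.8, 13.9]
grip_width: 0.3
```

The finger stopped at z = 121, which is exactly the level lever's top face, and the force is rising. The lever is on its limit. I rise straight up and check.

{"fn": "arm_command", "kwargs": {
  "targets": [
    {"x": 0, "y": 0, "z": 3, "roll": 0},
    {"x": 0, "y": 0, "z": 7, "roll": 0},
    {"x": 0, "y": 0, "z": 11, "roll": 0},
    {"x": 0, "y": 0, "z": 14, "roll": 0},
    {"x": -4, "y": 1, "z": 16, "roll": 0},
    {"x": -8, "y": 2, "z": 16, "roll": 0},
    {"x": -12, "y": 3, "z": 16, "roll": 0},
    {"x": -12, "y": 3, "z": 16, "roll": 0}
  ]
}}

```text
time: 8.35
tool_pos: [513.1, 168.9, 277.9]
tcp_rot: [-3.135, 0.003, 1.257]
contact_force: [0.3, 0.9, -0.2]
grip_width: 0.8
```

Run:
```python
from plant import bot
import cv2
o=bot.get_obs();print(o["time"],o["tool_pos"],o["contact_force"])
c=bot.capture("scene");cv2.imwrite("pics/sc7.png",cv2.resize(c["img"][165:365,240:460],(660,600),interpolation=cv2.INTER_CUBIC))
c=bot.capture("side");cv2.imwrite("pics/si7.png",cv2.resize(c["img"][120:320,230:430],(600,600),interpolation=cv2.INTER_CUBIC))
```

```text
8.35 [513.10379492 168.86039573 277.93732628] [ 0.28927501  0.90108664 -0.1574567 ]
```

View pics/sc7.png

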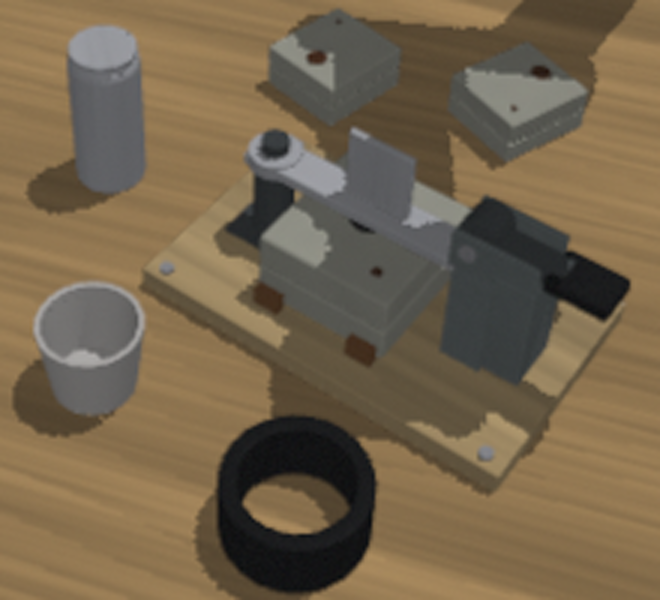

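View pics/si7.png

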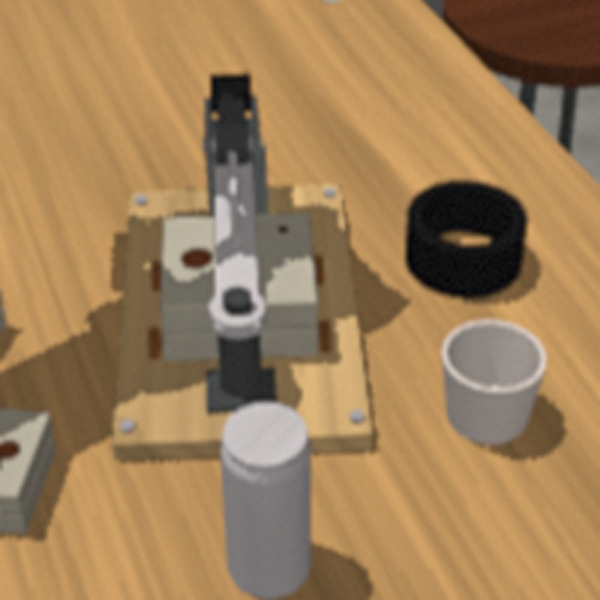

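Both views show the strap across, the lever level (end at scene crop (617,300)), and the mould and bystanders in place. One numeric check, then I hand in.

Run:
```python
from plant import bot
from h import *
S=pickle.load(open("scene0.pkl","rb"))
f=lambda x,y,z:plane(S,240+x/3-.33,165+y/3-.33,z).round(1)
print("lever end top mid (exp 649,163)",f(617,293,121))
p=f(413,163,148)[:2]-[567.3,-83.6];print("strap",np.arctan2(-(p@[.9496,-.3136]-3),p@[.3136,.9496]))
print("vent (exp 636,10)",f(377,271,73))
bot.close_job()
```

```text
lever end top mid (exp 649,163) [649.8 161.  121. ]
strap -0.017895322857419682
vent (exp 636,10) [636.6   9.7  73. ]
the job is handed in; nothing more can be done
```

The mould is clamped: the strap lies across it against its stop and the cam lever is fully down. I handed the job in at about 8.5 s of the 48 s allowed; the hand-in gives no verdict.

- **Strap:** I pushed it round with the shut fingers against its tab until the tool stopped moving and the force rose from about 2 N to 17 N. The final picture puts it at -0.02 rad, which is the stop (0 rad) within the measuring error.
- **Lever:** With the strap across, I pushed it outward and down until the finger stopped at z = 121 mm with about 14 N. That is the height of the level lever's top face. Its end measures within about 3 mm of the expected fully-down position.
- **Mould:** The vent on its top measures within 1 mm of where it was at the start.
- **Tape, cup and can:** They look upright and unmoved in the last pictures from both cameras; I did not measure them again.
- **Arm:** It stood clear at z ≈ 278 mm when I handed in.

No check failed. Two readings were loose. The first two-view fix on the lever tip had its rays 7.7 mm apart, so the starting lever angle was rough. The strap also showed no stop force on the first creep, so I pushed on until it did.

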